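Ready the covered burner and put the kettle on

TASK

Get the table-top gas cooker ready and put the kettle on it. Pull up the spring knob on the cooker's cover, slide the cover fully back until it stops and let the knob's pin drop into its far hole; then turn the loose pan support where it stands, without lifting it out of the well, until all four feet are down on the bowl's floor and it no longer rocks. Finally carry the kettle over, keeping it upright, stand it in the middle of the pan support and let go, leaving the canister and the mould tray where they are.

Things in the scene. Friction and masses are not known exactly. Their poses are not given: they have to be found in the camera images.
- cooker: Table-top gas cooker with a grey steel case, fixed, 256 mm (its x) by 470 mm (its y), flat deck 88 mm high, guide rails on its long sides up to 100 mm. Origin at bench level; case from y = -245 to +225 mm. Its +y part is a square well (inside x -105 to +105, y +7 to +217, floor at z 30 mm) with the burner; its -y part is a closed housing. A sliding cover lies over the well. 
- cover (a joint): Sliding cover, flat steel plate 236 x 255 mm, 4 mm thick, top at cooker z = 93 mm. In m: 0 = shut over the well (hiding the pan support), 0.215 = fully open, at its stop, over the housing. Opens along the cooker's -y. About 3 N of friction; stays where left. Locked when shut by the plunger's pin.
- plunger (a joint): Spring index plunger on the cover, straight up, in m: 0 = down, pin in a hole of the deck; 0.010 = pulled to its stop. The pin leaves the hole at 0.006. Spring: 5 N down at 0, 9 N at 0.010. Hold it up while the cover leaves the shut position; let go in between, the pin rides on the deck at 0.006. It springs down into the far hole once the cover is within 4 mm of fully open.
- knob_mid (a point): Centre (half-way up) of the plunger's round black knob: upright cylinder, 32 mm in diameter, 26 mm tall. 2 mm under the knob is a steel collar 28 mm in diameter; the cover's top face is 24 mm below this point when the plunger is down. The knob moves with cover and plunger; gripped from above it also serves to drag the cover.
- burner (a point): Centre of the round drip bowl, on the well's floor, axes parallel to the cooker's. Burner head here: 48 mm in diameter, 22 mm high. The bowl's upstand wall (inner radius 89 mm, 16 mm high) keeps the pan support centred within 3 mm. Raised lands lie on the bowl's floor, see notch; the quarters on its +y and -y sides are bare floor.
- notch (a point): Middle of the notch in the land on the cooker's +x side, at floor level, 80 mm from burner. There are two equal lands, centred on burner +x and -x: arcs of 88 degrees, 6 mm high, radius 71 to 89 mm. Each has one such notch in its middle, 18 mm wide, down to the floor.
- grate_mid (a point): Loose iron pan support, a cross of 4 equal arms along its own +x, -x, +y, -y, 188 mm across, 44 mm high, 0.6 kg. Point: on axis, 22 mm above feet. At first two opposite feet ride on the lands: it rocks, tipped 4.5 deg (near 45 deg off, all four ride on the land ends), point 28 mm above burner. Seated (two opposite feet in the notches, all on the floor): 22 mm above. Any way round is right.
- grate_top (a point): On the pan support's axis, level with the top of its arms (44 mm above the feet), same axes. Arms: 12 mm wide, 12 mm deep, from radius 30 to 94 mm, joined by a ring of 48 mm radius; they can be gripped across their width at radius 60 to 90 mm. Under each arm, at radius 80 mm, is a foot 14 mm thick with a ball-shaped end. Seated: arms parallel to the cooker's x and y, with 1.5 degrees of free play.
- kettle_mid (a point): Centre of a steel kettle, on its axis, 90 mm above its underside, z up. Body 148 mm in diameter, flat underside 128 mm, spout along its +x to 112 mm from the axis, 179 mm high in all, 0.55 kg. Stands on the bench at first. On the seated pan support this point is 134 mm above burner.
- kettle_handle (a point): Middle of the kettle's black grip bar, on the kettle's axis, 170 mm above its underside. The bar is level, round, 18 mm thick, 96 mm long, along the kettle's x. Below it 40 mm of free room down to the lid's knob.
- canister_mid (a point): Centre of a lidded metal canister, 90 mm in diameter, 130 mm tall, standing on the bench. Bystander.
- mould_tray_mid (a point): Centre of a brown-grey mould tray, 160 x 200 mm, 16 mm high, lying on the bench. Bystander.
Mind the look-alikes: they are no part of the job. Of the things shaped like the part that bears kettle_mid, the bare steel one is meant.

How it is judged:
By the outcome, as a careful person would: the job done as asked, in the order asked, and still so for the second after the job is handed in, with the robot touching nothing.
It also fails if it takes over 62 s, if anything falls off the work surface, if the arm or the gripper's body presses on something with over 40 N, if the wrist force passes 120 N, or if a joint passes its speed limit or range.

ROBOT

A 7-joint arm with a two-finger parallel gripper is mounted at the origin on the work surface. World frame = base frame: x ahead of the robot, y to its left, z up, the work surface at z = 0. Lengths are in mm, angles in rad, forces in N, time in s.
With the tool pointing down it reaches from about 350 to 775 mm from the base axis. Payload 3.1 kg.
Tool frame: the origin (TCP) lies at the centre of the arm's flange, where the gripper is bolted on; the fingertips stand 173 mm ahead of it and the grasp point (between the pads) lies r.grip_point_offset ahead of it (r.grip_point_offset is the distance from the TCP to the grasp point, in mm); z points along the fingers, y is the direction in which the jaws open and shut (so a half turn about z gives the same grasp; the last joint's range is limited). The gripper opens to 85 mm and grips with 20 to 120 N. Pads are 22 mm wide; open, the fingers measure 114 mm over their backs; the gripper's body (76 mm by 85 mm) begins 54 mm behind the grasp point. The pads swing forward as they close: fully open they stand 13 mm farther back than shut.
Start: joints at [-1.362, 0.311, 0.014, 1.512, -0.004, 1.319, -0.027], TCP at [136.465, 532.813, 404.704] pointing down, gripper open.
Joint ranges: [-2.7, 2.7], [-0.3, 1.91], [-1.27, 1.3], [0.12, 2.57], [-1.44, 4.58], [0.2, 2.03], [-3.05, 3.05]. Speed limits (rad/s): [2.79, 2.79, 3.14, 3.14, 3.14, 3.14, 3.14].

INTERFACE

Orientations are given as a unit quaternion [w, x, y, z].
In Python, from plant import r gives the robot as it stands. The module is installed in compiled form; this text tells all that it offers. Calls block until the motion is done:
- r.goto(position, orientation): joint-space move of the TCP to a pose.
- r.move_l(position, frame=None, velocity=150): straight line of the TCP; frame=None keeps the orientation; velocity is the mean speed in mm/s.
- r.move_j(angles): joint-space move.
- r.gripper_to(opening, effort=None): finger opening in mm; effort is the grip in N (None keeps the last); returns when the fingers have stopped.
- r.dwell(seconds).
- r.solve_ik(position, orientation): joint angles nearest the present ones, or None.
- r.camera(name): name is "scene" or "top" or "wrist"; returns the picture (480x640x3 uint8, red, green, blue); there is no depth.
- r.camera_info(name): a dict with "fx", "fy", "cx", "cy" (pixels), "view" (4x4, takes a point from world to camera coordinates). Camera axes: x right, y up, looking along -z (the intrinsics and any distortion apply to the point x, -y, -z); pixel columns grow to the right and rows downward; lengths in mm; the calibration is good to about 2 mm. A picture is of the moment at which its call begins: read the wrist's pose just before it. camera_info takes no time and is no camera call; for the wrist camera it gives the pose at the moment of the call.
A pose or a line that the arm cannot do raises r.IKError and nothing moves.
- r.sign_off(): hands the job in, once; it reports no verdict.
Readings, each from a call of its own:
- r.get_clock(): time.
- r.get_q(): joint angles.
- r.get_qd(): joint speeds.
- r.get_joint_efforts(): joint torques, N m.
- r.get_tcp_pos(): TCP position.
- r.get_tool_rot(): TCP orientation.
- r.get_wrist_force(): force on the tool from outside, world axes, zero at the start.
- r.get_moment(): the same for the moment, N m.
- r.get_width(): finger opening in mm.
Only numpy, scipy, OpenCV 4.12 (cv2) and the standard library are available. Lean on these libraries where they do the work, as an engineer would, in place of code of your own. Each camera call takes 0.05 s, during which the arm holds its last target. There are 200 camera calls.

## Working session

There is one attempt and no reset: what is moved stays moved. The work goes in short steps, each a Python script; the robot and the scene stay as the last script left them, time stands still between calls to the robot, and variables do not carry over. Pictures are saved under pics/ and viewed, about 8 in all and at most 12, crops included, and the job is handed in when it is done.

```bash
mkdir -p pics; python3 - <<'E'
from plant import r
import cv2,numpy as np
for n in("scene","top"):
    im=r.camera(n);cv2.imwrite(f"pics/{n}0.png",im[...,::-1])
    i=r.camera_info(n);print(n,{k:np.round(v,3).tolist() if not isinstance(v,str) else v for k,v in i.items()})
print(r.get_clock(),r.grip_point_offset,r.get_tool_rot(),r.get_tcp_pos(),r.get_width())
E
```

```text
scene {'fx': 546.669, 'fy': 546.669, 'cx': 322.911, 'cy': 251.441, 'view': [[0.161, 0.987, 0.015, -129.75], [-0.626, 0.09, 0.775, 253.711], [0.763, -0.134, 0.632, -2159.724], [0.0, 0.0, 0.0, 1.0]]}
top {'fx': 597.092, 'fy': 597.092, 'cx': 312.999, 'cy': 243.007, 'view': [[0.001, -1.0, -0.002, 18.163], [0.996, 0.0, 0.093, -589.965], [-0.093, -0.002, 0.996, -1813.3], [0.0, 0.0, 0.0, 1.0]]}
0.1 154.70000000000002 [-8.29657133e-05  1.25015065e-01  9.92154291e-01 -1.04366050e-03] [136.38166073 532.53516524 403.74532903] 85.31895695125385
```

View pics/scene0.png

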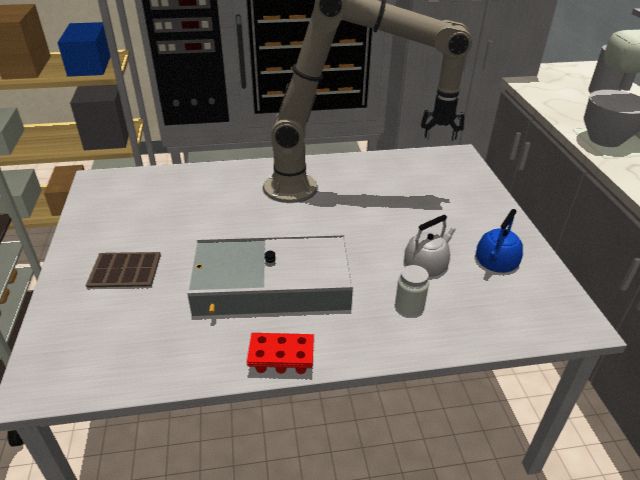

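View pics/top0.png

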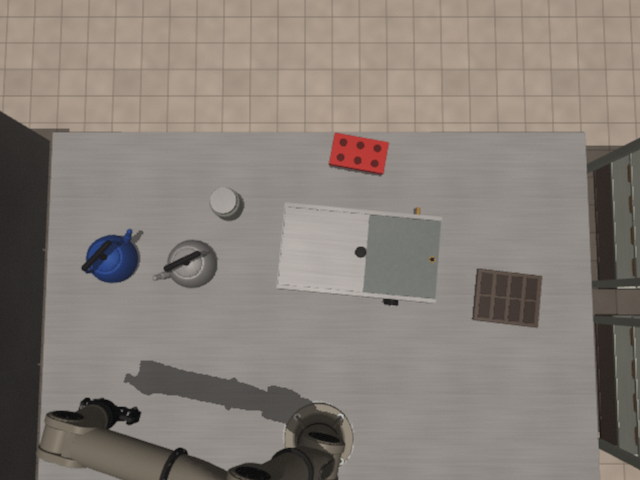

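```bash
cat > h.py <<'E'
from plant import r
import cv2,numpy as np
from scipy.spatial.transform import Rotation as Ro
G=r.grip_point_offset
def quat(a):  # tool down, jaws open along world angle a (rad)
    c,s=np.cos(a),np.sin(a)
    q=Ro.from_matrix(np.array([[-s,c,0],[c,s,0],[0,0,-1.]])).as_quat()
    return np.r_[q[3],q[:3]]
def ray(info,u,v,z):
    V=np.array(info["view"]);R=V[:3,:3];c=-R.T@V[:3,3]
    d=R.T@np.array([(u-info["cx"])/info["fx"],-(v-info["cy"])/info["fy"],-1])
    return c+d*(z-c[2])/d[2]
def proj(info,p):
    V=np.array(info["view"]);x,y,z=V[:3,:3]@np.asarray(p,float)+V[:3,3]
    return np.array([info["cx"]+info["fx"]*x/-z,info["cy"]+info["fy"]*-y/-z])
def save(n,f,box=None,s=1):
    i=r.camera_info(n);im=r.camera(n)[...,::-1]
    if box: im=im[box[1]:box[3],box[0]:box[2]]
    if s!=1: im=cv2.resize(im,None,fx=s,fy=s,interpolation=cv2.INTER_CUBIC)
    cv2.imwrite("pics/"+f,im);return i
E
python3 - <<'E'
from h import *
t=r.camera_info("top")
for n,u,v,z in [("TL",286,205,100),("TR",441,217,100),("BR",436,301,100),("BL",277,289,100),("knob",360.5,252,130),("coverR1",368,214,93),("coverR2",363,293,93),("h1",165,272,170),("h2",203,253,170),("spout",157,277,120),("kbody",192,264,60),("can",225,203,130),("tray",508,298,16)]:
    print(n,ray(t,u,v,z).round(1))
s=r.camera_info("scene")
for n,u,v,z in [("knob",270,252,130),("h1",420,227,170),("h2",446,218,170)]: print("S",n,ray(s,u,v,z).round(1))
w=r.camera_info("wrist");V=np.array(w["view"]);print({k:w[k] for k in w if k!="view"},V.round(3),(-V[:3,:3].T@V[:3,3]).round(1))
# crop
im=cv2.imread("pics/top0.png")[190:310,80:450];cv2.imwrite("pics/crop.png",cv2.resize(im,None,fx=2.15,fy=2.15,interpolation=cv2.INTER_CUBIC))
E
```

```text
TL [696.9  98.8 100. ]
TR [ 660.9 -362.1  100. ]
BR [ 412.5 -342.6  100. ]
BL [447.3 124.1 100. ]
knob [ 554.2 -119.8  130. ]
coverR1 [ 670.9 -145.9   93. ]
coverR2 [ 435.8 -129.3   93. ]
h1 [494.  437.2 170. ]
h2 [548.  330.5 170. ]
spout [481.7 472.7 120. ]
kbody [523.1 383.7  60. ]
can [698.  276.1 130. ]
tray [ 421.5 -581.    16. ]
S knob [ 551.6 -121.2  130. ]
S h1 [545.1 342.8 170. ]
S h2 [510.8 438.4 170. ]
{'fx': 354.6149086263504, 'fy': 354.6149086263504, 'cx': 315.50593923628406, 'cy': 240.09634706528644} [[ 2.48000e-01  9.69000e-01 -2.00000e-03 -5.49430e+02]
 [-9.28000e-01  2.37000e-01 -2.86000e-01  3.56790e+01]
 [-2.76000e-01  7.30000e-02  9.58000e-01 -3.80289e+02]
 [ 0.00000e+00  0.00000e+00  0.00000e+00  1.00000e+00]] [ 64.4 551.4 373.7]
```

View pics/crop.png

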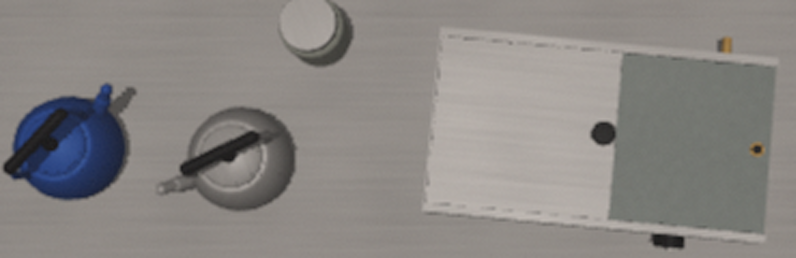

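```bash
cat >> h.py <<'E'
YAW=np.deg2rad(-4.35); O=np.array([555.2,-110.5])
def ck(x,y,z=0):  # cooker -> world
    c,s=np.cos(YAW),np.sin(YAW);return np.array([O[0]+c*x-s*y,O[1]+s*x+c*y,z])
AY=np.pi/2+YAW
E
python3 - <<'E'
from h import *
r.goto([553,-120,340],quat(AY))
i=save("wrist","w1.png");print(r.get_clock(),r.get_tcp_pos(),r.get_q().round(2) if hasattr(r.get_q(),'round') else r.get_q())
print(proj(i,[553.5,-120.5,130]),proj(i,ck(0,0,93)))
import json;json.dump({k:np.array(v).tolist() for k,v in i.items()},open("w1.json","w"))
E
```

```text
2.8917 [ 553.35733195 -118.89340883  339.83786334] [-0.5   0.55  1.02  1.6  -0.48  1.27  2.09]
[310.6943345  277.08129749] [326.99459615 256.39673408]
```

View pics/w1.png

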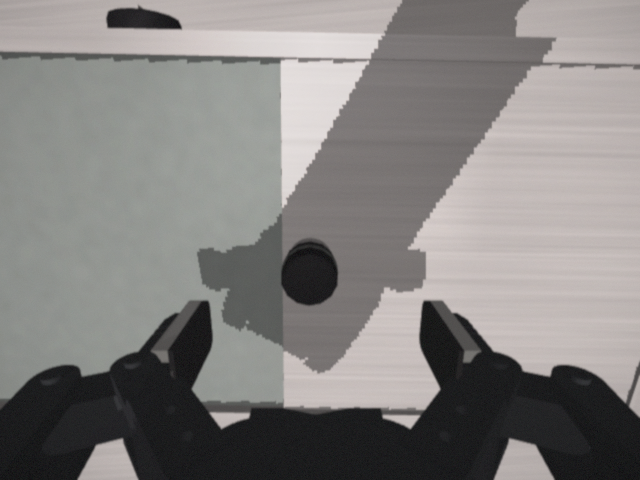

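```bash
python3 - <<'E'
from h import *
import json;i=json.load(open("w1.json"))
k=ray(i,309,275,130);print(k)
r.move_l([k[0],k[1],118+G],velocity=120)
r.gripper_to(25,60);print("w",r.get_width(),r.get_wrist_force(),r.get_tcp_pos())
p=np.array([k[0],k[1],118+G])
f0=np.array(r.get_wrist_force())
r.move_l(p+[0,0,9.5],velocity=40);r.dwell(.1);print("up",r.get_tcp_pos(),np.array(r.get_wrist_force())-f0)
i=save("wrist","w2.png");print(r.get_width(),r.get_clock())
E
```

```text
[ 552.21371674 -121.32583029  130.        ]
w 30.58415962578488 [-0.54954134 -2.61333642  3.80126649] [ 552.26725372 -122.11570305  273.5134883 ]
up [ 552.28279266 -121.76446568  281.28829734] [  4.53043777  -1.64379831 -11.87697013]
30.395367701046997 4.6833
```

```bash
python3 - <<'E'
from h import *
k=np.array([552.2,-121.3]);d=-np.array([-np.sin(YAW),np.cos(YAW)])
P=lambda s,z:np.r_[k+d*s,z]
z=118+G+9.5
r.move_l(P(40,z),velocity=90)
print(r.get_tcp_pos(),r.get_wrist_force(),r.get_width())
r.move_l(P(211,z),velocity=110)
print(r.get_tcp_pos(),r.get_wrist_force(),r.get_width())
s=211
while s<223:
    s+=2;r.move_l(P(s,z),velocity=40)
    f=np.array(r.get_wrist_force());fs=f[:2]@d;print(s,(np.array(r.get_tcp_pos())[:2]-k)@d,f.round(1))
    if fs<-14:break
r.move_l(P(s,118+G),velocity=60);print(r.get_tcp_pos(),r.get_wrist_force(),r.get_clock())
r.gripper_to(85);print(r.get_wrist_force(),r.get_clock())
r.move_l(P(s-20,z+90),velocity=200)
i=save("wrist","w3.png");print(r.get_clock(),r.get_tcp_pos())
for zz in(124,130,136):print(proj(i,np.r_[k+d*215,zz]))
E
```

```text
[ 548.87151515 -161.47438653  281.80200812] [ 1.86102628 -1.43777595 -8.75472525] 30.65751688068062
[ 534.1057747  -332.34016843  281.34812766] [-4.8057016   2.10126551 -8.91703094] 30.85003451935349
213 213.54797923867864 [-5.   2.3 -8.2]
215 215.49663891286136 [-5.   2.4 -7.8]
217 216.64881120555023 [-5.   3.4 -8.5]
219 217.31448910342897 [-5.5  7.7 -8.8]
221 217.95411946211232 [-6.  10.1 -8.6]
223 218.60936602695125 [-6.5 12.7 -7.8]
[ 534.60542265 -339.03410819  271.3507262 ] [-6.98197066 12.94162815 -1.37661194] 8.7917
[0.64842945 0.40424972 0.51819168] 9.3667
10.075 [ 536.41593425 -323.47386909  370.48852029]
[295.14678719 255.12339943]
[294.63485851 258.21553266]
[294.09592242 261.47079513]
```

View pics/w3.png

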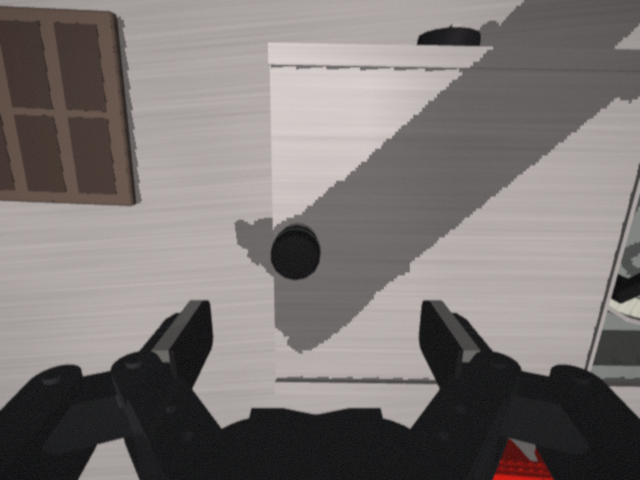

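```bash
python3 - <<'E'
from h import *
b=ck(0,112)
r.goto([b[0]+45,b[1],380],quat(AY))
i=save("wrist","w4.png");print(r.get_clock(),r.get_tcp_pos())
import json;json.dump({k:np.array(v).tolist() for k,v in i.items()},open("w4.json","w"))
for p in [(0,112,30),(0,112,80),(80,112,30),(-80,112,30),(0,112,52)]:print(p,proj(i,ck(*p)).round(1))
E
```

```text
11.3833 [608.32385632  -1.63303775 380.17103074]
(0, 112, 30) [313.9 169.2]
(0, 112, 80) [313.6 175.5]
(80, 112, 30) [314.4 254.5]
(-80, 112, 30) [313.5  70.7]
(0, 112, 52) [313.8 171.7]
```

View pics/w4.png

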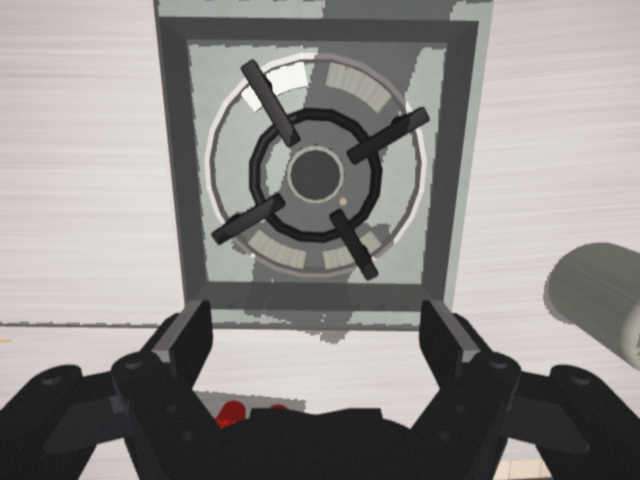

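```bash
python3 - <<'E'
from h import *
import json;i=json.load(open("w4.json"))
T={n:ray(i,u,v,80)[:2] for n,(u,v) in dict(A=(249,63),B=(427,115),C=(214,240),D=(373,275)).items()}
b=ck(0,112)[:2]
ang=lambda v:np.rad2deg(np.arctan2(v[1],v[0]))
print({n:(t.round(1),np.hypot(*(t-b)).round(1),ang(t-b).round(1)) for n,t in T.items()},b)
print("AD",ang(T["D"]-T["A"]),"CB",ang(T["B"]-T["C"]),"mid",(T["A"]+T["D"])/2,"bowl",ray(i,315.5,168,38))
th=np.deg2rad(ang(T["D"]-T["A"]))   # D direction
for arm,ph in (("A",th+np.pi),("D",th)):
  for off in(0,np.pi):
    for dphi in(0,-16,-34):
        p=ph+np.deg2rad(dphi);q=r.solve_ik([*(b+76*np.array([np.cos(p),np.sin(p)])),72+G],quat(p+np.pi/2+off))
        print(arm,off>0,dphi,None if q is None else np.round(q,2))
E
```

```text
{'A': (array([483.4, -37.1]), np.float64(88.9), np.float64(-154.5)), 'B': (array([527.3,  85.9]), np.float64(92.2), np.float64(113.2)), 'C': (array([608. , -81.8]), np.float64(94.1), np.float64(-61.9)), 'D': (array([647.9,  43.1]), np.float64(94.1), np.float64(26.5))} [563.69507751   1.17736413]
AD 25.998386202967108 CB 115.69355139356779 mid [565.65182134   3.0040154 ] bowl [562.0265898    2.70401072  38.        ]
A False 0 [-0.85  0.75  1.29  1.92 -0.81  1.13 -0.35]
A False -16 [-0.83  0.61  1.13  1.94 -0.66  1.02 -0.8 ]
A False -34 [-0.88  0.61  1.13  1.94 -0.66  1.02 -1.16]
A True 0 [-0.64  0.51  0.89  1.91 -0.49  0.95  2.5 ]
A True -16 [-0.72  0.52  0.95  1.93 -0.52  0.95  2.22]
A True -34 [-0.81  0.55  1.    1.94 -0.56  0.97  1.89]
D False 0 [-0.57  0.74  0.79  1.52 -0.56  1.12  2.36]
D False -16 [-0.56  0.77  0.84  1.5  -0.61  1.15  2.14]
D False -34 [-0.56  0.8   0.91  1.5  -0.66  1.17  1.9 ]
D True 0 [-0.77  1.01  1.29  1.52 -0.98  1.36 -0.51]
D True -16 [-0.68  0.9   1.12  1.5  -0.84  1.27 -0.85]
D True -34 [-0.64  0.9   1.12  1.5  -0.84  1.27 -1.13]
```

```bash
python3 - <<'E'
from h import *
b=np.array([563.5,2.0])
P=lambda deg,z,R=77:[*(b+R*np.array([np.cos(np.deg2rad(deg)),np.sin(np.deg2rad(deg))])),z]
Q=lambda deg:quat(np.deg2rad(deg)+np.pi/2)
r.gripper_to(50)
r.goto(P(26,150+G),Q(26))
r.move_l(P(26,72+G),velocity=150)
print(r.get_clock(),np.array(r.get_wrist_force()).round(1))
r.gripper_to(18,20);print("w",r.get_width(),np.array(r.get_wrist_force()).round(1))
for d in list(range(21,-4,-5))+[-5,-6.5,-8]:
    r.move_l(P(d,72+G),Q(d),velocity=60)
    print(d,round(r.get_clock(),2),np.array(r.get_wrist_force()).round(1),np.round(r.get_moment(),2))
E
```

```text
13.0 [ 0.5 -0.1  0.2]
w 17.969775736300605 [-0.2 -0.2  0.5]
21 13.67 [ 0.1 -0.1  0.1] [-0.01 -0.02 -0.01]
16 13.93 [0.6 4.6 0. ] [ 1.03 -0.16 -0.03]
11 14.18 [-1.  10.4  2.4] [2.33 0.13 0.04]
6 14.44 [-0.2 12.5  2. ] [2.78 0.04 0.07]
1 14.7 [ 1.  13.9  1.6] [ 3.05 -0.15  0.06]
-5 14.98 [ 1.1 16.1  2.3] [ 3.52 -0.41  0.19]
-6.5 15.23 [ 3.5 13.7  0.9] [ 3.06 -0.74  0.07]
-8 15.48 [ 5.2  9.5 -1.4] [ 2.19 -1.18  0.01]
```

```bash
python3 - <<'E'
from h import *
b=np.array([563.5,2.0])
P=lambda deg,z,R=77:[*(b+R*np.array([np.cos(np.deg2rad(deg)),np.sin(np.deg2rad(deg))])),z]
Q=lambda deg:quat(np.deg2rad(deg)+np.pi/2)
print(r.get_tcp_pos(),r.get_width())
r.gripper_to(34);print(np.array(r.get_wrist_force()).round(1))
r.move_l(P(-4.35,130+G),Q(-4.35),velocity=200)
r.move_l([608,-1,370],Q(-4.35),velocity=300)
i=save("wrist","w5.png");print(r.get_clock(),r.get_tcp_pos())
import json;json.dump({k:np.array(v).tolist() for k,v in i.items()},open("w5.json","w"))
E
```

```text
[642.20670532  -0.91381563 226.78336223] 18.395770669423356
[ 2.8  5.3 -0.2]
16.725 [607.43314131  -1.00433181 368.68973808]
```

View pics/w5.png

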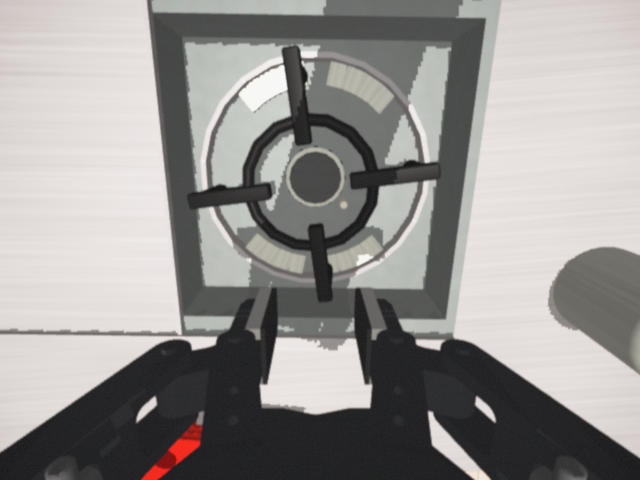

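```bash
python3 - <<'E'
from h import *
import json;i=json.load(open("w5.json"))
D=ray(i,324,298,78)[:2];A=ray(i,291,50,78)[:2];B=ray(i,440,171,78)[:2];C=ray(i,188,201,78)[:2]
ang=lambda v:np.rad2deg(np.arctan2(v[1],v[0]))
print(ang(D-A),ang(B-C)-90,(A+D)/2,(B+C)/2)
b=np.array([563.5,2.0]);a0=ang(D-b);print(a0)
P=lambda deg,z,R=77:[*(b+R*np.array([np.cos(np.deg2rad(deg)),np.sin(np.deg2rad(deg))])),z]
Q=lambda deg:quat(np.deg2rad(deg)+np.pi/2)
r.move_l(P(a0,120+G),Q(a0),velocity=250)
r.move_l(P(a0,70+G),Q(a0),velocity=150)
r.gripper_to(16,30);print("w",r.get_width(),np.array(r.get_wrist_force()).round(1))
d=a0
while d>-17:
    d-=2.5;r.move_l(P(d,70+G),Q(d),velocity=60)
    f=np.array(r.get_wrist_force());t=np.array(r.get_tcp_pos())
    print(round(d,1),round(ang(t[:2]-b),2),t.round(1),f.round(1),np.round(r.get_moment(),2)[2])
    if np.hypot(*f[:2])>24 or ang(t[:2]-b)<-8:break
r.gripper_to(30);print(r.get_tcp_pos(),np.array(r.get_wrist_force()).round(1))
r.move_l(P(-4.35,130+G),Q(-4.35),velocity=200)
r.move_l([608,-1,370],Q(-4.35),velocity=300)
i=save("wrist","w6.png");print(r.get_clock(),r.get_tcp_pos())
json.dump({k:np.array(v).tolist() for k,v in i.items()},open("w6.json","w"))
E
```

```text
2.895228867056686 2.364232231430549 [569.47211849  -2.5363248 ] [ 5.69622426e+02 -5.62742812e-02]
0.03983353000154009
w 15.890297567743312 [ 0.2 -0.1  1. ]
-2.5 -1.01 [6.409e+02 6.000e-01 2.253e+02] [-0.8  5.   3.8] 0.06
-5.0 -1.99 [640.8  -0.7 225.1] [-0.8  7.3  4.6] 0.17
-7.5 -4.15 [640.4  -3.6 224.1] [1.7 8.  0.1] 0.03
-10.0 -6.03 [640.   -6.1 223.5] [ 1.7  8.5 -2.1] 0.08
-12.5 -9.61 [639.3 -10.8 223.5] [ 2.4  6.4 -3.2] 0.09
[638.4136151  -15.24242824 224.42745861] [ 0.   1.4 -0.4]
20.575 [607.49466903  -1.03269794 368.90292078]
```

View pics/w6.png

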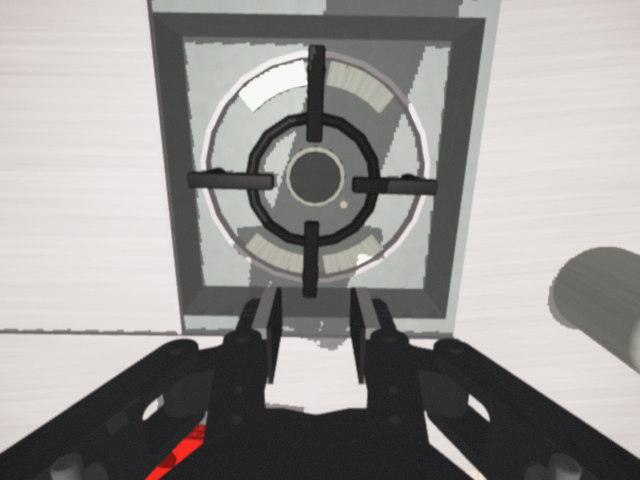

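```bash
python3 - <<'E'
from h import *
import json
i=json.load(open("w6.json"))
b=ck(0,112)[:2]
for name,z in(("seated",74),("ride",80)):
  for yaw in(-4.35,-5.8):
    y=np.deg2rad(yaw);c=np.cos(y);s=np.sin(y)
    print(name,yaw,[proj(i,[b[0]+94*u[0],b[1]+94*u[1],z]).round(1).tolist() for u in((-c,-s),(c,s),(-s,c),(s,-c))])
print("notch",proj(i,ck(-80,112,30)),proj(i,ck(80,112,30)))
im=cv2.imread("pics/w6.png")[30:310,150:490]
im=cv2.convertScaleAbs(im,alpha=1.4,beta=40)
cv2.imwrite("pics/c6.png",cv2.resize(im,None,fx=2.1,fy=2.1,interpolation=cv2.INTER_CUBIC))
E
```

```text
seated -4.35 [[313.1, 35.0], [313.8, 292.7], [439.8, 176.8], [187.1, 177.1]]
seated -5.8 [[316.6, 35.0], [310.9, 292.6], [439.4, 180.0], [186.8, 173.9]]
ride -4.35 [[313.0, 32.5], [313.7, 295.9], [442.6, 177.8], [184.2, 178.1]]
ride -5.8 [[316.7, 32.6], [310.8, 295.8], [442.2, 181.0], [183.9, 174.8]]
notch [313.45736201  69.4823141 ] [313.93373469 258.5375113 ]
```

View pics/c6.png

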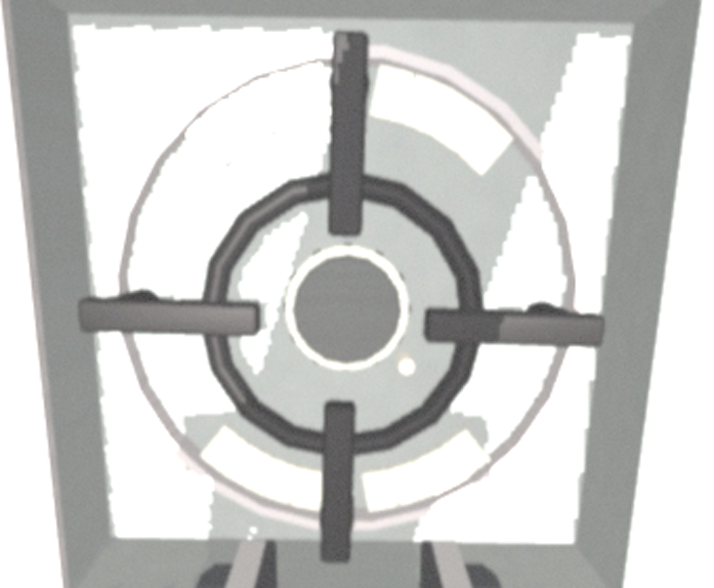

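```bash
python3 - <<'E'
from h import *
import json
i=json.load(open("w6.json"))
print("floor edges",ray(i,320,44.3,30),ray(i,320,287.6,30),"head",ray(i,316,177,52),"grate",ray(i,312.5,182,74))
a=np.deg2rad(26.8)
c=[]
for off in(0,np.pi):
    q=r.solve_ik([523,385,400],quat(a+off));q2=r.solve_ik([566,3,400],quat(a+off));print(off,np.round(q,2),np.round(q2,2))
    c.append((abs(q[6]),off))
off=min(c)[1]
r.gripper_to(70)
r.goto([523,385,400],quat(a+off))
i=save("wrist","w7.png");print(r.get_clock(),r.get_tcp_pos(),off)
json.dump({k:np.array(v).tolist() for k,v in i.items()},open("w7.json","w"))
print(proj(i,[523,385,170]))
t=r.camera("top")[...,::-1];cv2.imwrite("pics/top1.png",t)
w=cv2.imread("pics/w7.png");t2=cv2.resize(t[190:320,270:450],None,fx=2.2,fy=2.2,interpolation=cv2.INTER_CUBIC)
w=cv2.resize(w,(533,400)) ;cv2.imwrite("pics/c7.png",np.vstack([np.pad(w,((0,0),(0,0),(0,0)))[0:300],np.pad(t2,((0,0),(0,533-t2.shape[1]),(0,0)))]))
print(t2.shape)
E
```

```text
floor edges [466.36178467  13.77461472  30.        ] [673.11828824  -1.43018553  30.        ] head [566.38518053   2.90972468  52.        ] grate [5.67361963e+02 1.72443280e-01 7.40000000e+01]
0 [-1.27  0.77  1.22  1.24 -0.71  1.58  0.29] [-0.82  0.61  1.27  1.5  -0.58  1.46  0.93]
3.141592653589793 [-0.67  0.52  0.01  1.21 -0.01  1.41  2.95] [-0.77  0.53  1.13  1.5  -0.48  1.41 -2.3 ]
22.5667 [523.83131283 383.15870541 400.21445883] 0
[317.28199902 260.56514955]
(286, 396, 3)
```

View pics/c7.png

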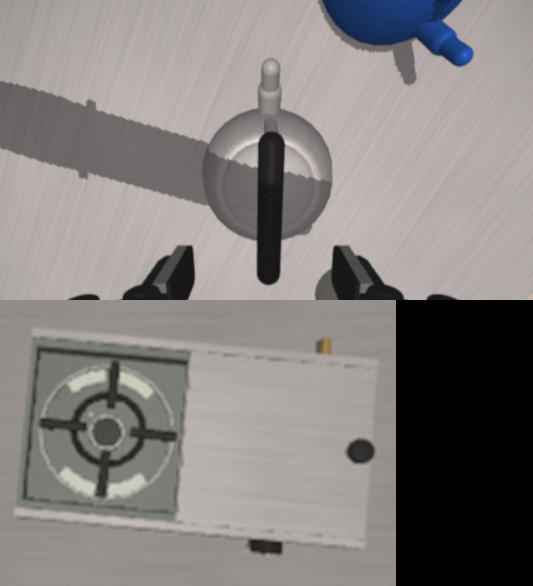

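```bash
python3 - <<'E'
from h import *
import json
i=json.load(open("w7.json"));t=r.camera_info("top")
e1=ray(i,271*1.2,136*1.2,170);e2=ray(i,268*1.2,279*1.2,170)
print("bar",e1,e2,(e1+e2)/2,np.hypot(*(e1-e2)[:2]),"ang",np.rad2deg(np.arctan2(*(e1-e2)[1::-1])))
print("body",ray(i,267.5*1.2,174*1.2,60),ray(i,270*1.2,62*1.2,130))
print("head",ray(t,107/2.2+270,132/2.2+190,52),"grate",ray(t,108/2.2+270,130/2.2+190,74))
E
```

```text
bar [501.16986463 438.01369456 170.        ] [548.17829569 341.20554906 170.        ] [524.67408016 389.60962181 170.        ] 107.61788710719092 ang 115.90044123184292
body [522.4247567  394.76073509  60.        ] [478.25476484 483.44676686 130.        ]
head [566.33400836   1.24860435  52.        ] grate [5.67273898e+02 4.14099625e-02 7.40000000e+01]
```

```bash
python3 - <<'E'
from h import *
q=quat(np.deg2rad(25.9));K=np.array([524.3,390.0])
r.move_l([*K,250+G],q,velocity=150)
r.move_l([*K,168+G],q,velocity=120)
print("f",np.array(r.get_wrist_force()).round(1))
r.gripper_to(10,80);r.dwell(.15);p=np.array(r.get_tcp_pos());print("w",r.get_width(),p,np.array(r.get_wrist_force()).round(1))
r.move_l([*K,168+G+140],q,velocity=120);r.dwell(.2)
print(r.get_clock(),r.get_tcp_pos(),np.array(r.get_wrist_force()).round(2),r.get_width())
try: r.move_l([566.8,1.3,168+G+140],q,velocity=170)
except r.IKError as e: print("IK",e)
r.dwell(.3)
print(r.get_clock(),r.get_tcp_pos(),np.array(r.get_wrist_force()).round(2),np.round(r.get_q(),2))
save("scene","s8.png",(150,120,400,330),2)
E
```

```text
f [0.2 0.8 0.2]
w 16.15380438414199 [524.72383464 390.2009305  323.34551019] [2.2 1.1 2.7]
25.9083 [524.18733512 390.13407907 461.94884583] [ 0.43  0.3  -6.14] 15.244422702828789
28.6583 [566.81726014   1.52848913 462.68496959] [ 0.86  0.73 -7.56] [-0.79  0.53  1.22  1.38 -0.5   1.56  0.84]
```

View pics/s8.png

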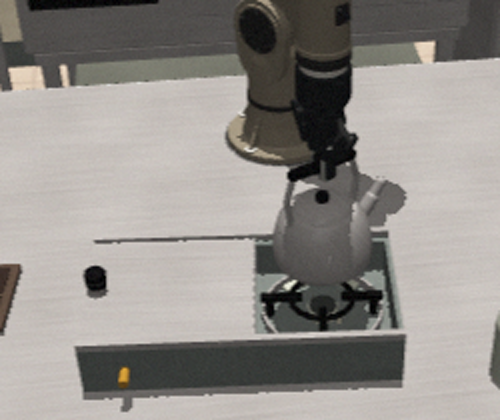

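```bash
python3 - <<'E'
from h import *
X=[566.8,1.3]
r.move_l([*X,403],velocity=80);r.dwell(.2);f0=np.array(r.get_wrist_force());print(f0.round(1),r.get_tcp_pos())
z=403
while z>388:
    z-=1.5;r.move_l([*X,z],velocity=25);f=np.array(r.get_wrist_force())
    print(z,round(r.get_tcp_pos()[2],1),f.round(1))
    if f[2]>-2.0:break
r.dwell(.2);print(np.array(r.get_wrist_force()).round(1),r.get_clock())
save("top","t9.png",(270,180,450,320),2);save("scene","s9.png",(150,150,400,330),2)
a=cv2.imread("pics/t9.png");b=cv2.imread("pics/s9.png");w=max(a.shape[1],b.shape[1])
cv2.imwrite("pics/c9.png",np.vstack([np.pad(x,((0,0),(0,w-x.shape[1]),(0,0))) for x in(a[:240],b)]))
E
```

```text
[ 0.5 -0.2 -5.4] [566.95633743   1.1145797  403.62187105]
401.5 401.4 [-0.7  0.2 -6.3]
400.0 399.8 [-0.1 -0.  -6.3]
398.5 398.3 [ 0.3  0.1 -6.7]
397.0 397.2 [ 0.3  0.  -5.9]
395.5 396.8 [1.1 1.2 2. ]
[1.3 1.8 5.1] 31.2583
```

View pics/c9.png

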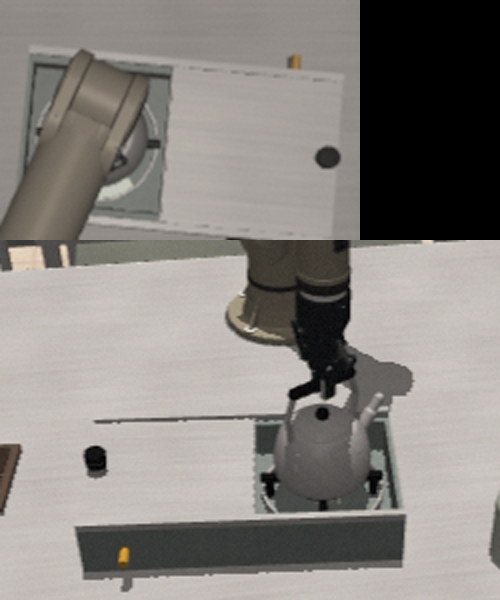

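```bash
python3 - <<'E'
from h import *
X=[566.8,1.3]
r.move_l([*X,397],velocity=25)
r.gripper_to(60);print(r.get_width(),np.array(r.get_wrist_force()).round(1))
r.move_l([*X,500],velocity=120)
r.goto([450,330,480],quat(np.deg2rad(60)));print(r.get_clock())
t=r.camera_info("top")
save("top","t10.png",(150,120,550,340),2)
E
```

```text
59.92962223537503 [-0.7 -1.1 -0.4]
34.425
```

```bash
python3 - <<'E'
from h import *
t=r.camera_info("top");im=r.camera("top");i0=cv2.imread("pics/top0.png")[...,::-1]
for n,(x0,y0,x1,y1) in dict(canister=(205,180,248,225),tray=(465,260,550,335),red=(325,128,392,180)).items():
    print(n,np.abs(im[y0:y1,x0:x1].astype(int)-i0[y0:y1,x0:x1]).mean().round(2))
k=cv2.inRange(im[225:280,285:355],(0,0,0),(45,45,45))
n,l,s,c=cv2.connectedComponentsWithStats(k)
for j in range(1,n):
    if s[j,4]>15:
        u,v=c[j]+[285,225];print(s[j].tolist(),ray(t,u,v,170).round(1))
g=cv2.cvtColor(im,cv2.COLOR_RGB2GRAY);crop=cv2.resize(g[205:300,275:365],None,fx=4,fy=4,interpolation=cv2.INTER_CUBIC)
h=cv2.HoughCircles(crop,cv2.HOUGH_GRADIENT,1.5,20,param1=80,param2=40,minRadius=85,maxRadius=120)
if h is not None:
    for x,y,R in h[0][:3]:print("circ",R/4,ray(t,x/4+275,y/4+205,74+65).round(1))
kk=cv2.inRange(im[235:275,415:450],(0,0,0),(60,60,60));n,l,s,c=cv2.connectedComponentsWithStats(kk)
print("knob",[(ray(t,*(c[j]+[415,235]),130).round(1),s[j,4]) for j in range(1,n)],"start (553.5,-120.5)")
print("exp centre",566.8,1.3,"clock",r.get_clock())
E
```

```text
canister 3.06
tray 2.58
red 2.72
[16, 9, 37, 20, 191] [574.4   0.9 170. ]
circ 29.7625 [555.4   2.8 139. ]
circ 27.2875 [570.7   3.9 139. ]
circ 23.9875 [568.5  20.2 139. ]
knob [(array([ 535.7, -331.1,  130. ]), np.int32(90))] start (553.5,-120.5)
exp centre 566.8 1.3 clock 34.525
```

```bash
python3 - <<'E'
from h import *
t=r.camera_info("top");i0=cv2.imread("pics/top0.png")[...,::-1];i1=r.camera("top")
def blob(im,x0,y0,x1,y1,th):
    n,l,s,c=cv2.connectedComponentsWithStats(cv2.inRange(im[y0:y1,x0:x1],(0,0,0),(th,)*3));j=1+s[1:,4].argmax();return c[j]+[x0,y0],s[j,4]
for n,im,b,th,z in[("bar0",i0,(155,240,220,285),45,170),("bar1",i1,(285,225,355,280),45,170),("knob0",i0,(345,235,375,270),60,130),("knob1",i1,(415,235,450,275),60,130)]:
    c,a=blob(im,*b,th);print(n,c.round(1),a,ray(t,*c,z).round(1))
k0=ray(t,*blob(i0,345,235,375,270,60)[0],130);k1=ray(t,*blob(i1,415,235,450,275,60)[0],130);print(np.linalg.norm(k1-k0))
for z in(130,136):
    s=r.camera_info("scene");print(proj(s,[534.5,-335.5,z]))
E
```

```text
bar0 [181.9 261.1] 205 [524.9 390.1 170. ]
bar1 [319.  243.8] 198 [574.4   1.1 170. ]
knob0 [360.3 251.6] 79 [ 555.3 -119.2  130. ]
knob1 [433.4 258.4] 90 [ 535.7 -331.1  130. ]
212.87205126863762
[197.40841694 254.88735792]
[197.14539294 253.32750043]
```

```bash
python3 - <<'E'
from h import *
print(ray(r.camera_info("top"),319,243.8,244).round(1));r.sign_off()
E
```

```text
[567.5   1.6 244. ]
the job is handed in; nothing more can be done
```

The cooker is ready with the kettle standing on it, and I handed the job in at about 34.6 s on the robot's clock (limit 62 s).

**Cover:** I lifted the knob and dragged the cover back until it hit its stop, where the force rose to about 13 N. I then lowered the knob, which went down without resistance, so the pin should be in the far hole. The knob's travel in the top camera came out at 213 mm against 215 mm, about the error I expect from that camera.

**Pan support:** I turned it about 30 degrees without lifting it, holding its arm loosely between the fingers. The first push stopped short, so I pushed again. Its arms now look level and at seated height, about 1 degree off the cooker's axes. The kettle's weight came off at 396.8 mm on the tool, against 397.3 mm expected for a seated support.

**Kettle:** I carried the bare steel kettle over upright, set it down gently and let go. The handle is at (567.5, 1.6) mm and the burner is at about (566.5, 2) mm.

**Bystanders:** The canister and mould tray regions of the top picture match the first picture to within image noise.

**Less certain:**
- My picture of the finished scene was over the viewing limit, so the final checks are pixel measurements only.
- A rough circle fit put the kettle body about 4 mm off the burner centre. I trusted the handle reading instead.
- My two estimates of the cooker's angle differ by about 1 degree.

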